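Shut the sagging guard gate on the ledge and shoot its bolt

ROBOT

A 6-joint arm with a two-finger parallel gripper is mounted at the origin on the work surface. World frame = base frame: x ahead of the robot, y to its left, z up, the work surface at z = 0. Lengths are in m, angles in degrees, forces in N, time in s.
With the tool pointing down it reaches from about 0.3 to 0.75 m from the base axis. Payload 8.5 kg.
Tool frame: the origin (TCP) lies midway between the tips of the shut fingers; the grasp point (between the pads) lies 19 mm behind it; z points along the fingers, y is the line along which they close (so a half turn about z gives the same grasp; the last joint's range is limited). The gripper opens to 85 mm and grips with 20 to 120 N. Pads are 22 mm wide; open, the fingers measure 114 mm over their backs; the gripper's body (76 mm by 85 mm) begins 54 mm behind the grasp point. The pads swing forward as they close: fully open they stand 13 mm farther back than shut.
Start: joints at [60.258, 21.807, 74.336, -0, 83.858, -12.336], TCP at [0.165, 0.525, 0.231] pointing down, gripper open.
Joint ranges: [-178.18, 178.18], [-50.72, 133.34], [12.68, 142.11], [-81.47, 261.47], [9.98, 163.14], [-165.26, 165.26]. Speed limits (degrees/s): [136.94, 136.94, 180, 180, 180, 180].

INTERFACE

Orientations are given as a 3x3 rotation matrix whose columns are the frame's x, y, z axes.
In Python, from rig import env gives the robot as it stands. The module is installed in compiled form; this text tells all that it offers.
- The arm moves only by the tool jog_arm, never from a script. Its argument "targets" is a list of rows, each a list of 6 numbers: the shift along the tool's x, y, z in cm, then the turn, a rotation vector about the tool's x, y, z in degrees. A call has 1 to 8 rows; each row is the pose to reach, as a shift and turn from the pose commanded when the call began, along the tool's axes at that moment; what a row does not reach only later rows make up. A row lasts 1/12 s, in which the tool goes at most 41.7 mm and 7.16 degrees, less where a joint would pass 70% of its speed; a pose out of reach is approached as far as the arm can. A call with a gripper value outside its range is refused whole. "hand" is the opening, from 0 (shut) to 1 (fully open), set as the call begins (left out, the last holds). The fingers move at their own pace and stop on an object; "newtons" is the grip in N (left out, the last holds). Time passes only in rows, so rows that repeat a pose let the fingers close. It gives the time, the measured TCP pose, the force, the opening and the grip force at its end, in the units of the state.
- env.observe(): the state, without advancing time (a new reading comes with each control period).
- env.get_image(name): name is "scene" or "top"; returns a dict with "frame" (480x640x3 uint8, red, green, blue), "depth" (480x640 float32, m along the optical axis (not along the pixel's ray), 0 where there is no reading), "fovy" (degrees; the focal length in pixels is half the picture's height over the tangent of half this angle, whatever the lens; pixels are square), "cx", "cy" (the principal point, pixels), "cam_to_world" (4x4, takes a point from camera to world coordinates). Camera axes: x right, y down, z forward; pixel columns grow to the right and rows downward; lengths in m; the calibration is good to about 2 mm. A picture is of the moment at which its call begins.
- env.close_job(): hands the job in; it is judged then, once.
Trained networks look in the newest picture that a camera, given by its name, has taken for a name from the list of things; names that differ only in an ending like _2 or _b are one class to them, and where a whole thing is asked for, a point or a joint stands for the part that bears it (a point fixed in the world has none). Each returns a list of dicts, best first, with "score" (0 to 1); they miss things now and then, are a little off and sometimes report something else, mostly with a low value. They report only what shows in the picture. A call takes as long as a camera call.
- env.regions_of(camera, target): "pixels" (480x640 bool, what is visible of it) and "point" ([row, column] in pixels, amid what is visible of it).
The state is a dict: "time_s": time; "q": joint angles; "qvel": joint speeds; "joint_efforts": joint torques, N m; "position": TCP position; "tool_rot": TCP orientation; "ft_force": force on the tool from outside, world axes, zero at the start; "wrist_torque": the same for the moment, N m; "grip_width": finger opening in m; "gripper_force": force on a finger pad.
Only numpy, scipy, OpenCV 4.12 (cv2) and the standard library are available. Lean on these libraries where they do the work, as an engineer would, in place of code of your own. Each camera call takes 0.05 s, during which the arm holds its last target. There are 200 camera calls.

TASK

The little gate in the ledge's guard grille, which keeps things from dropping onto the doorway below, was left open after dusting: swing it shut and shoot its bolt fully home into the keeper on the post. The gate has sunk on its worn hinges, so raise it by the bolt's knob and feel for the height at which the bolt goes in, without ramming it against the post. Then let go, leaving the other things on the ledge as they lie.

Things in the scene. Friction and masses are not known exactly. Their poses are not given: they have to be found in the camera images.
- guard: Guard grille of dark steel screwed to the ledge, 800 mm long, 190 mm high; in its middle a 310 mm gate between hinge post and keeper post. Origin on the ledge under the middle of the gate opening. z up, y along the grille from keeper post to hinge post, x across it, away from the robot. The gate and bolt weigh 0.65 to 0.9 kg, rest on the hinge pins and can be raised bodily up to 24 mm.
- hinge (a point): Foot, at ledge height, of the gate's upright hinge axis (guard frame x 0, y +155 mm); axes as the guard's. From here the bolt's knob stands at x = -d*sin(a), y = -d*cos(a), with d = 0.185 + (joint bolt) m and a = (joint gate). Knob: upright round steel head, 25 mm thick and 30 mm high, on a 12 mm stem, free on all sides: the place to hold to swing, raise and slide everything.
- keeper (a point): Centre of the mouth of the keeper, an open steel box staple on top of the keeper post: hole 17 mm high, 22 mm wide, 36 mm deep along y, 198 mm above the ledge. Axes as the guard's. The bolt's axis hangs 3 to 17 mm lower than this (differs every time, not reported), so the middle of the knob's head, 35 mm above the bolt's axis, starts 216 to 230 mm above the ledge.
- keeper_post: Fixed square post, 30 x 40 mm, that carries the keeper. Origin on the ledge at the foot of its face towards the gate; axes as the guard's. A bolt too low strikes this face, one too high the keeper's bridge (206 to 212 mm above the ledge). In the hole the bolt has 1.5 mm play above and below, 4 mm sideways; once in, it carries the gate when that is let go.
- gate (a joint): Gate angle in rad: 0 = shut, against its stop; it grows as the free end swings towards the robot (-x of the guard). Starts at 0.25 to 0.6. Light friction: it stays where it is left. Shut, the gate has the bolt in line with the keeper sideways; only the height is off.
- bolt (a joint): Travel in m of the bolt (steel rod 14 mm thick, 170 mm long, plain flat tip 110 mm beyond the knob) along the gate's top rail to its free end. 0 = drawn back, tip 15 mm short of the post when the gate is shut; 0.050 = fully home on its stop, tip 35 mm into the keeper. Starts at 0 to 0.030; over 0.012 it strikes the post as the gate shuts. 2 N friction, no spring.
- padlock: Blue plastic padlock lying flat, body 52 x 46 x 22 mm, not needed. Origin at the centre of its underside.
- coin_dish: White ceramic dish, 110 mm across, 28 mm high, not needed. Origin at the centre of its underside.
- torch: Black plastic torch lying down, 170 mm long, 44 mm high, not needed. Origin on the ledge under its middle, x along it to the lens.
- shoehorn: Folded aluminium shoehorn lying flat, 110 mm long, 8 mm high, not needed. Origin on the ledge near its middle, x along it.
- paperweight: Green glass paperweight, a dome 74 mm across and 51 mm high, not needed. Origin at the centre of its underside.
- dust_brush: Dusting brush lying down, 200 mm long, not needed. Origin on the ledge under it, x along it from handle to bristles.

How it is judged:
By the outcome, as a careful person would: the job done as asked, in the order asked, and still so for the second after the job is handed in, with the robot touching nothing.
It also fails if it takes over 42 s, if anything falls off the work surface, if the arm or the gripper's body presses on something with over 40 N, if the wrist force passes 120 N, or if a joint passes its speed limit or range.

## Working session

There is one attempt and no reset: what is moved stays moved. The work goes in short steps, Python scripts to look and compute and a tool call to move; the robot and the scene stay as the last step left them, time stands still between calls to the robot, and variables do not carry over. Pictures are saved under pics/ and viewed, at most 10 in all, crops included, and the job is handed in when it is done.

Besides the shell and the picture viewer there is one more tool, called after "Call:" as name(argument=value, ...), one argument or row to a line, values as JSON. jog_arm: Moves the arm, as the interface text tells. Its arguments: {"type":"object","properties":{"targets":{"type":"array","items":{"type":"array","items":{"type":"number"}}},"hand":{"type":"number"},"newtons":{"type":"number"}},"required":["targets"]}

```bash
mkdir -p pics; cat > h.py <<'E'
import numpy as np, cv2
from rig import env
def cloud(im):
    d=im["depth"]; f=240/np.tan(np.radians(im["fovy"])/2)
    v,u=np.mgrid[0:480,0:640]
    P=np.stack([(u-im["cx"])/f*d,(v-im["cy"])/f*d,d],-1)
    T=np.array(im["cam_to_world"]); W=P@T[:3,:3].T+T[:3,3]
    W[d==0]=np.nan
    return W
def save(im,n): cv2.imwrite("pics/"+n,im["frame"][:,:,::-1])
E
python3 - <<'E'
from h import *
np.set_printoptions(precision=4,suppress=True)
s=env.observe(); print(s)
for c in("scene","top"):
    im=env.get_image(c); save(im,c+"0.png"); W=cloud(im); np.save(c+"0.npy",W)
    print(c,im["fovy"],np.array(im["cam_to_world"]))
    for n in("guard","gate","bolt","keeper_post","padlock","coin_dish","torch","shoehorn","paperweight","dust_brush"):
        for r in env.regions_of(c,n)[:2]:
            p=r["pixels"]; q=W[p]; q=q[~np.isnan(q[:,0])]
            print(n,round(r["score"],2),p.sum(),np.round(r["point"]),np.percentile(q,[3,50,97],axis=0).round(3).tolist() if len(q) else None)
E
```

```text
{'time_s': 0.0, 'q': array([ 60.2593,  21.8412,  74.3858,  -0.0013,  83.8584, -12.3377]), 'qvel': array([0.024 , 0.0042, 0.0577, 0.0763, 0.0458, 0.0816]), 'joint_efforts': array([  0.0013, -44.8473, -23.128 ,  -0.0001,   0.0048,   0.    ]), 'position': array([0.1644, 0.5245, 0.2307]), 'tool_rot': array([[-0.9542,  0.2991, -0.0007],
       [ 0.2991,  0.9542, -0.0013],
       [ 0.0003, -0.0015, -1.    ]]), 'ft_force': array([ 0.5943, -0.0824, -0.5716]), 'wrist_torque': array([-0.0319,  0.0064, -0.0154]), 'gripper_force': 0.0, 'grip_width': 0.08532449205866463}
scene 43.59998881183962 [[-0.8033  0.4553 -0.3839  1.0824]
 [ 0.5954  0.6313 -0.497   0.7241]
 [ 0.016  -0.6278 -0.7782  1.2027]
 [ 0.      0.      0.      1.    ]]
guard 0.89 12641 [270. 297.] [[0.55, -0.384, 0.002], [0.624, 0.039, 0.077], [0.654, 0.39, 0.207]]
guard 0.55 174 [193. 245.] [[0.501, -0.296, 0.009], [0.542, -0.273, 0.021], [0.559, -0.254, 0.027]]
gate 0.86 2647 [236. 293.] [[0.54, -0.132, 0.026], [0.58, -0.004, 0.151], [0.624, 0.135, 0.234]]
gate 0.36 12169 [271. 296.] [[0.552, -0.384, 0.002], [0.624, 0.038, 0.077],
[... 1490 characters left out ...]
post 0.91 954 [205. 423.] [[0.618, -0.2, 0.017], [0.624, -0.174, 0.164], [0.648, -0.161, 0.214]]
padlock 0.66 566 [262. 452.] [[0.492, -0.306, 0.01], [0.537, -0.279, 0.021], [0.569, -0.25, 0.026]]
coin_dish 0.7 1744 [288. 489.] [[0.417, -0.412, 0.006], [0.464, -0.37, 0.018], [0.51, -0.319, 0.031]]
torch 0.86 1246 [274. 202.] [[0.411, 0.279, 0.003], [0.497, 0.296, 0.036], [0.572, 0.321, 0.045]]
shoehorn 0.6 709 [295. 256.] [[0.431, 0.13, 0.001], [0.448, 0.18, 0.007], [0.466, 0.232, 0.012]]
paperweight 0.8 871 [256. 236.] [[0.505, 0.186, -0.0], [0.536, 0.216, 0.042], [0.571, 0.253, 0.052]]
dust_brush 0.96 1053 [308. 398.] [[0.413, -0.265, 0.014], [0.439, -0.151, 0.019], [0.461, -0.082, 0.024]]
```

```bash
python3 - <<'E'
from h import *
for c in("scene","top"):
    im=env.get_image(c);W=cloud(im)
    z=W[...,2]
    x,y=W[...,0],W[...,1]
    box=(x>.45)&(x<.7)&(y>-.25)&(y<.2)
    k=box&(z>.222)
    print(c,"knobtop",k.sum(),np.percentile(W[k],[2,50,98],axis=0).round(4).tolist())
    kt=k&(z>.236) if 0 else k&(z>np.percentile(z[k],98)-.006); print(" face",W[kt].mean(0).round(4),x[kt].min(),x[kt].max(),y[kt].min(),y[kt].max())
    r=env.regions_of(c,"bolt")[0]["pixels"]; rod=r&(z>.18)&(z<.212)
    q=W[rod]; m=q.mean(0); print(" rod",len(q),m.round(4),np.linalg.svd(q-m)[2][0].round(3),"tip ymin",q[:,1].min(),"ztop",np.percentile(q[:,2],95))
    p=env.regions_of(c,"keeper_post")[0]["pixels"]&(z>.203); print(" keeper top",p.sum(),np.percentile(W[p],[2,50,98],axis=0).round(4).tolist())
    # guard top rail fixed parts
    for lo,hi in((-.39,-.21),(.18,.39)):
        g=(y>lo)&(y<hi)&(x>.58)&(x<.68)&(z>.17)
        if g.sum()>20:
            f=np.polyfit(y[g],x[g],1); print(" rail",g.sum(),f.round(4),np.median(z[g]),"x at mid",np.polyval(f,(lo+hi)/2))
    g=env.regions_of(c,"gate")[0]["pixels"]&(z>.16)&(z<.2); f=np.polyfit(y[g],x[g],1); print(" gate rail",f.round(4),np.percentile(W[g],[2,98],axis=0).round(3).tolist())
im=env.get_image("top"); cv2.imwrite("pics/t.png",cv2.resize(im["frame"][120:360,180:500,::-1],(800,600)))
E
```

```text
scene knobtop 125 [[0.5551, -0.0589, 0.2231], [0.5678, -0.0446, 0.2385], [0.5776, -0.0366, 0.2442]]
 face [ 0.5658 -0.0478  0.2406] 0.5531879981802975 0.5770796231808197 -0.0602426594458344 -0.03645615345684783
 rod 128 [ 0.5572 -0.0823  0.1961] [0.284 0.959 0.011] tip ymin -0.15813953194876573 ztop 0.20237811641156533
 keeper top 184 [[0.6195, -0.1995, 0.204], [0.6369, -0.1789, 0.2114], [0.6506, -0.1626, 0.2152]]
 rail 487 [-0.0384  0.6308] 0.18467837017317845 x at mid 0.642256439923052
 rail 1224 [-0.0435  0.6312] 0.18566359866748194 x at mid 0.618793985084941
 gate rail [0.2666 0.5827] [[0.537, -0.143, 0.166], [0.623, 0.134, 0.2]]
top knobtop 153 [[0.5511, -0.0599, 0.2235], [0.5612, -0.0487, 0.2399], [0.5734, -0.0384, 0.2437]]
 face [ 0.5624 -0.0498  0.2406] 0.5519198364409836 0.5729433549646057 -0.06182353782475134 -0.03906010384851353
 rod 273 [ 0.5511 -0.0864  0.196 ] [-0.276 -0.961  0.008] tip ymin -0.15644190045343995 ztop 0.19975321748118163
 keeper top 285 [[0.6184, -0.1987, 0.2067], [0.6322, -0.1814, 0.2118], [0.6482, -0.1641, 0.2148]]
 rail 860 [-0.041   0.6247] 0.1853263342559322 x at mid 0.6370248485161889
 rail 1139 [-0.0384  0.6243] 0.18558679892386065 x at mid 0.6133465199823763
 gate rail [0.2964 0.5745] [[0.53, -0.146, 0.167], [0.615, 0.128, 0.2]]
```

View pics/t.png

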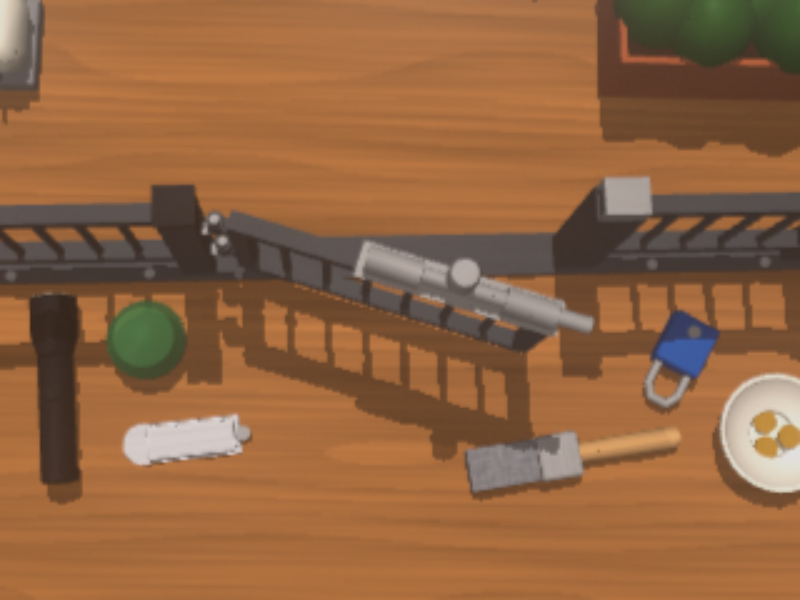

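View pics/scene0.png

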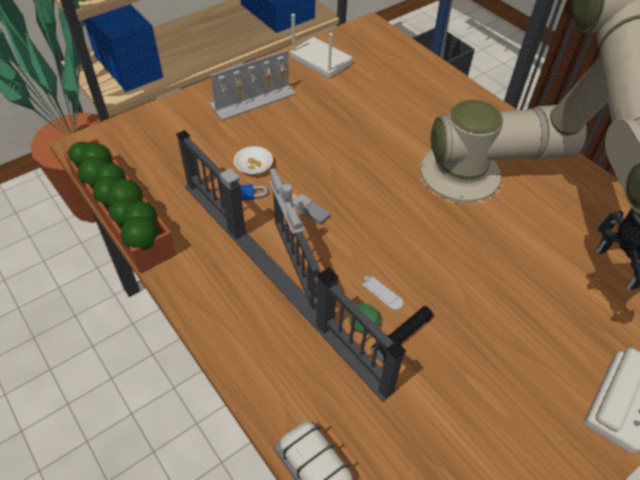

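Call:
jog_arm(
  targets=[
    [-55.2,-42.9,-6.9,0,0,89],
    [-55.2,-42.9,-6.9,0,0,89],
    [-55.2,-42.9,-6.9,0,0,89],
    [-55.2,-42.9,-6.9,0,0,89],
    [-55.2,-42.9,-6.9,0,0,89],
    [-55.2,-42.9,-6.9,0,0,89],
    [-55.2,-42.9,-6.9,0,0,89],
    [-55.2,-42.9,-6.9,0,0,89],
  ],
  hand=1,
  newtons=70,
)

```text
time_s: 2.22
position: [0.3542, 0.2504, 0.2645]
tool_rot: [[-0.258, 0.966, 0.001], [0.966, 0.258, 0.0], [0.0, 0.001, -1.0]]
ft_force: [1.4, 0.9, -0.5]
grip_width: 0.0855
gripper_force: 0.0
```

```bash
cat >> h.py <<'E'
from scipy.spatial.transform import Rotation as R
def rel(p,yaw):
    "row (cm, deg) from the present pose to TCP p, tool down, tool y at world yaw"
    s=env.observe(); A=np.array(s["tool_rot"]); a=np.radians(yaw)
    y=np.array([np.cos(a),np.sin(a),0]); z=np.array([0,0,-1.]); B=np.stack([np.cross(y,z),y,z],1)
    print(s["time_s"],s["position"].round(4),s["ft_force"].round(1),s["q"].round(0), s["grip_width"])
    print((A.T@(np.array(p)-s["position"])*100).round(2),np.degrees(R.from_matrix(A.T@B).as_rotvec()).round(2))
E
python3 -c "
from h import *
rel([.5635,-.05,.30],-16.3)"
```

```text
2.2167 [0.3542 0.2504 0.2645] [ 1.4  0.9 -0.5] [20.  8. 88.  0. 84.  5.] 0.08554928539051666
[-34.42  12.47  -3.54] [ 4.000e-02 -1.000e-02  3.125e+01]
```

Call:
jog_arm(
  targets=[
    [-34.4,12.5,-3.5,0,0,31.2],
    [-34.4,12.5,-3.5,0,0,31.2],
    [-34.4,12.5,-3.5,0,0,31.2],
    [-34.4,12.5,-3.5,0,0,31.2],
    [-34.4,12.5,-3.5,0,0,31.2],
    [-34.4,12.5,-3.5,0,0,31.2],
    [-34.4,12.5,-3.5,0,0,31.2],
    [-34.4,12.5,-3.5,0,0,31.2],
  ],
)

```text
time_s: 2.88
position: [0.5459, -0.0207, 0.2961]
tool_rot: [[0.274, 0.962, 0.0], [0.962, -0.274, 0.0], [0.0, 0.0, -1.0]]
ft_force: [0.2, 0.5, 0.5]
grip_width: 0.0855
gripper_force: 0.0
```

```bash
python3 -c "
from h import *
rel([.5635,-.0495,.211],-16.3)"
```

```text
2.8833 [ 0.5459 -0.0207  0.2961] [0.2 0.5 0.5] [-15.  19.  68.   0.  93.   1.] 0.08553411268701618
[-2.28  2.48  8.51] [ 0.01 -0.    0.38]
```

Call:
jog_arm(
  targets=[
    [-2.3,2.5,0,0,0,0.4],
    [-2.3,2.5,0.5,0,0,0.4],
    [-2.3,2.5,3,0,0,0.4],
    [-2.3,2.5,5,0,0,0.4],
    [-2.3,2.5,5,0,0,0.4],
  ],
)

```text
time_s: 3.3
position: [0.5614, -0.0473, 0.242]
tool_rot: [[0.281, 0.96, -0.007], [0.96, -0.281, 0.002], [0.0, -0.007, -1.0]]
ft_force: [-0.4, 0.7, -0.5]
grip_width: 0.0851
gripper_force: 0.0
```

```bash
python3 - <<'E'
from h import *
rel([.5635,-.0495,.211],-16.3)
im=env.get_image("scene");W=cloud(im)
cv2.imwrite("pics/s1.png",cv2.resize(im["frame"][120:270,190:390,::-1],(800,600)))
x,y,z=W[...,0],W[...,1],W[...,2]
k=(x>.54)&(x<.59)&(y>-.075)&(y<-.025)&(z>.225)&(z<.247); print(k.sum(),np.percentile(W[k],[3,50,97],axis=0).round(4).tolist())
E
```

```text
3.3 [ 0.5614 -0.0473  0.242 ] [-0.4  0.7 -0.5] [-17.  23.  71.   0.  87.  -1.] 0.08512258808009127
[-0.15  0.29  3.1 ] [-0.42 -0.01 -0.02]
113 [[0.5559, -0.0571, 0.2265], [0.5671, -0.0452, 0.2389], [0.5774, -0.037, 0.2437]]
```

View pics/s1.png

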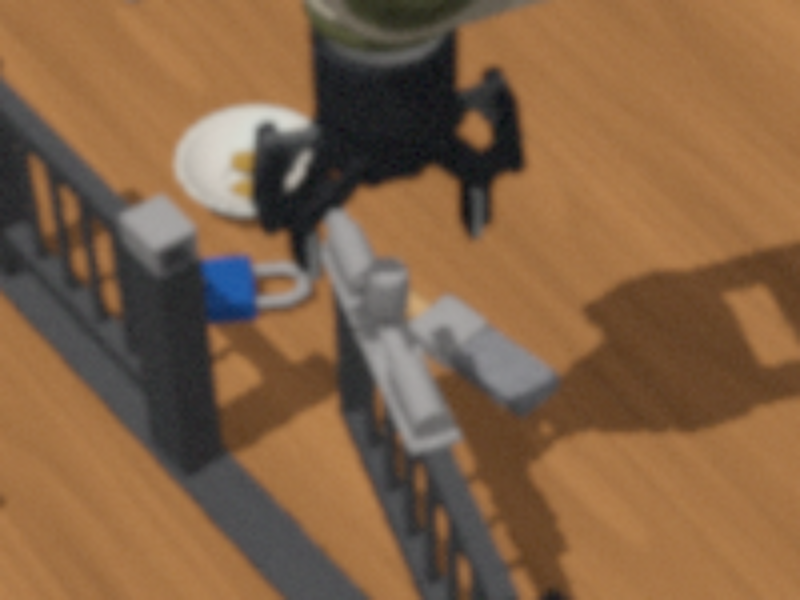

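Call:
jog_arm(
  targets=[
    [-0.15,0.25,0.5,0,0,0],
    [-0.15,0.25,1.5,0,0,0],
    [-0.15,0.25,2.5,0,0,0],
    [-0.15,0.25,3.0,0,0,0],
    [-0.15,0.25,3.0,0,0,0],
  ],
)

```text
time_s: 3.77
position: [0.5649, -0.0497, 0.2158]
tool_rot: [[0.28, 0.96, -0.0], [0.96, -0.28, 0.0], [-0.0, -0.0, -1.0]]
ft_force: [-0.5, 0.6, 0.4]
grip_width: 0.0856
gripper_force: 0.0
```

Call:
jog_arm(
  targets=[
    [0,0,0,0,0,0],
    [0,0,0,0,0,0],
    [0,0,0,0,0,0],
    [0,0,0,0,0,0],
    [0,0,0,0,0,0],
    [0,0,0,0,0,0],
    [0,0,0,0,0,0],
    [0,0,0,0,0,0],
  ],
  hand=0,
  newtons=60,
)

```text
time_s: 4.43
position: [0.565, -0.0499, 0.2161]
tool_rot: [[0.281, 0.96, 0.001], [0.96, -0.281, -0.0], [-0.0, 0.001, -1.0]]
ft_force: [-1.0, -1.3, 3.3]
grip_width: 0.023
gripper_force: 58.7
```

```bash
python3 -c "
from h import *
rel([.5635,-.0495,.211],-16.3)"
```

```text
4.4333 [ 0.565  -0.0499  0.2161] [-1.  -1.3  3.3] [-17.  24.  73.  -0.  83.  -1.] 0.023029737931753922
[ 0.   -0.15  0.51] [0.04 0.01 0.  ]
```

Call:
jog_arm(
  targets=[
    [0.3,0,0,0,0,0],
    [0.6,0,0,0,0,0],
    [0.9,0,0,0,0,0],
    [1.2,0,0,0,0,0],
    [1.5,0,0,0,0,0],
    [1.6,0,0,0,0,0],
    [1.7,0,0,0,0,0],
    [1.7,0,0,0,0,0],
  ],
)

```text
time_s: 5.1
position: [0.5699, -0.033, 0.216]
tool_rot: [[0.28, 0.96, 0.001], [0.96, -0.28, -0.0], [0.0, 0.001, -1.0]]
ft_force: [-1.4, -1.1, 4.4]
grip_width: 0.0229
gripper_force: 58.9
```

Call:
jog_arm(
  targets=[
    [0.1,0,0,0,0,0],
    [0.2,0,0,0,0,0],
    [0.3,0,0,0,0,0],
    [0.3,0,0,0,0,0],
  ],
)

```text
time_s: 5.43
position: [0.5707, -0.0303, 0.2161]
tool_rot: [[0.28, 0.96, 0.001], [0.96, -0.28, -0.0], [-0.0, 0.001, -1.0]]
ft_force: [-0.8, -1.7, 5.5]
grip_width: 0.0223
gripper_force: 59.0
```

```bash
cat >> h.py <<'E'
def arc(H,p0,yaw0,turns,dr):
    "rows for swinging by turns (deg, world +z) about H with radius growing to dr"
    s=env.observe(); A=np.array(s["tool_rot"]); r=np.array(p0)-H; L=np.hypot(*r)
    for k,t in enumerate(turns):
        c=R.from_euler("z",t,degrees=True).as_matrix()[:2,:2]@r*(1+dr*(k+1)/len(turns)/L)+H
        d=np.r_[c-p0,0]; print((A.T@d*100).round(2),-t)
E
python3 -c "
from h import *
print(env.observe()['ft_force'])
arc(np.array([.6216,.148]),[.5707,-.0303],0,[2,4,6,8,10,12,14,15.5],.002)"
```

```text
[-0.80473087 -1.6669364   5.46886876]
[-0.01  0.65  0.  ] -2
[0.  1.3 0. ] -4
[0.04 1.95 0.  ] -6
[0.1  2.59 0.  ] -8
[0.18 3.24 0.  ] -10
[0.28 3.88 0.  ] -12
[0.41 4.53 0.  ] -14
[0.51 5.01 0.  ] -15.5
```

Call:
jog_arm(
  targets=[
    [0,0.65,0,0,0,-2],
    [0,1.3,0,0,0,-4],
    [0.05,1.95,0,0,0,-6],
    [0.1,2.6,0,0,0,-8],
    [0.2,3.25,0,0,0,-10],
    [0.3,3.9,0,0,0,-12],
    [0.4,4.55,0,0,0,-14],
    [0.5,5.0,0,0,0,-15.5],
  ],
)

```text
time_s: 6.1
position: [0.6204, -0.039, 0.2155]
tool_rot: [[0.012, 1.0, -0.0], [1.0, -0.012, 0.001], [0.001, -0.0, -1.0]]
ft_force: [-1.1, 2.9, 3.3]
grip_width: 0.0228
gripper_force: 58.8
```

Call:
jog_arm(
  targets=[
    [0,0,0,0,0,0],
    [0,0,0,0,0,0],
  ],
)

```text
time_s: 6.27
position: [0.62, -0.0393, 0.2156]
tool_rot: [[0.014, 1.0, 0.0], [1.0, -0.014, 0.001], [0.001, 0.0, -1.0]]
ft_force: [0.2, 1.6, 2.8]
grip_width: 0.0227
gripper_force: 58.8
```

```bash
python3 - <<'E'
from h import *
rel([.629,-.037,.216],2.3)
for c in("top","scene"):
    im=env.get_image(c);W=cloud(im)
    if c=="top": cv2.imwrite("pics/t2.png",cv2.resize(im["frame"][170:290,280:440,::-1],(800,600)))
    z=W[...,2]; y=W[...,1]; x=W[...,0]
    r=env.regions_of(c,"bolt")
    if r:
        q=W[r[0]["pixels"]&(z>.18)&(z<.212)]; print(c,len(q),np.percentile(q,[2,50,98],axis=0).round(4).tolist())
    p=env.regions_of(c,"keeper_post")[0]["pixels"]&(z>.2); print(np.percentile(W[p],[2,50,98],axis=0).round(4).tolist())
E
```

```text
6.2667 [ 0.62   -0.0393  0.2156] [0.2 1.6 2.8] [-15.  30.  64.   0.  87. -14.] 0.022707851872892447
[ 0.24  0.9  -0.04] [ 0.   -0.04 -3.11]
top 78 [[0.6121, -0.0958, 0.1927], [0.6175, -0.0855, 0.1967], [0.6244, -0.0715, 0.2003]]
[[0.5364, -0.1991, 0.2017], [0.6316, -0.1804, 0.2117], [0.6483, -0.0798, 0.5206]]
scene 48 [[0.6169, -0.0433, 0.1848], [0.6235, -0.0306, 0.1952], [0.6282, 0.0227, 0.2074]]
[[0.6197, -0.1985, 0.2011], [0.6376, -0.1786, 0.211], [0.6518, -0.1602, 0.216]]
```

View pics/t2.png

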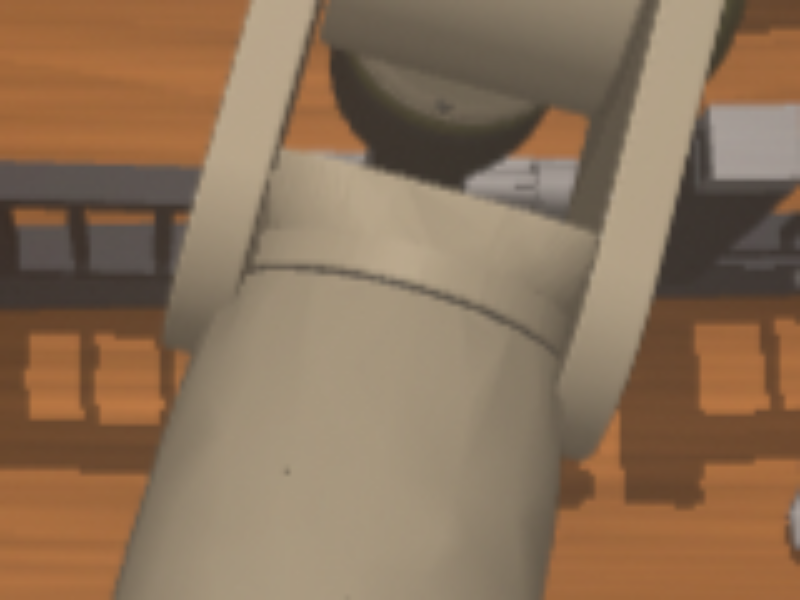

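Call:
jog_arm(
  targets=[
    [0,0.2,0,0,0,-0.6],
    [0,0.4,0,0,0,-1.2],
    [0,0.55,0,0,0,-1.8],
    [0,0.6,0,0,0,-2],
    [0,0.6,0,0,0,-2],
  ],
)

```text
time_s: 6.98
position: [0.626, -0.04, 0.2157]
tool_rot: [[-0.021, 1.0, -0.0], [1.0, 0.021, -0.0], [0.0, -0.0, -1.0]]
ft_force: [-1.1, 1.7, 3.0]
grip_width: 0.0227
gripper_force: 58.8
```

Call:
jog_arm(
  targets=[
    [0,0.1,0,0,0,-0.3],
    [0,0.2,0,0,0,-0.6],
    [0,0.3,0,0,0,-0.9],
    [0,0.3,0,0,0,-0.9],
  ],
)

```text
time_s: 7.32
position: [0.629, -0.0399, 0.2158]
tool_rot: [[-0.037, 0.999, 0.0], [0.999, 0.037, -0.0], [-0.0, 0.0, -1.0]]
ft_force: [-0.7, 2.5, 3.1]
grip_width: 0.0223
gripper_force: 58.8
```

No stop felt yet; feel on without turning further.

Call:
jog_arm(
  targets=[
    [0,0.05,0,0,0,-0.1],
    [0,0.1,0,0,0,-0.2],
    [0,0.15,0,0,0,-0.2],
    [0,0.15,0,0,0,-0.2],
  ],
)

```text
time_s: 7.65
position: [0.6302, -0.0399, 0.2157]
tool_rot: [[-0.04, 0.999, -0.001], [0.999, 0.04, -0.0], [-0.0, -0.001, -1.0]]
ft_force: [-2.3, 2.0, 2.5]
grip_width: 0.0226
gripper_force: 58.8
```

Call:
jog_arm(
  targets=[
    [0,0.05,0,0,0,0],
    [0,0.1,0,0,0,0],
    [0,0.1,0,0,0,0],
  ],
)

```text
time_s: 7.9
position: [0.6311, -0.0398, 0.2157]
tool_rot: [[-0.04, 0.999, -0.001], [0.999, 0.04, -0.0], [-0.0, -0.001, -1.0]]
ft_force: [-3.2, 1.8, 3.3]
grip_width: 0.0227
gripper_force: 58.9
```

Call:
jog_arm(
  targets=[
    [0,0.05,0,0,0,0],
    [0,0.1,0,0,0,0],
    [0,0.1,0,0,0,0],
  ],
)

```text
time_s: 8.15
position: [0.632, -0.0398, 0.2157]
tool_rot: [[-0.04, 0.999, -0.001], [0.999, 0.04, -0.0], [-0.0, -0.001, -1.0]]
ft_force: [-5.3, 1.8, 3.7]
grip_width: 0.0229
gripper_force: 59.0
```

Call:
jog_arm(
  targets=[
    [0,0.05,0,0,0,0],
    [0,0.1,0,0,0,0],
    [0,0.1,0,0,0,0],
  ],
)

```text
time_s: 8.4
position: [0.6327, -0.0398, 0.2156]
tool_rot: [[-0.04, 0.999, -0.002], [0.999, 0.04, -0.0], [-0.0, -0.002, -1.0]]
ft_force: [-6.6, 0.8, 3.7]
grip_width: 0.0228
gripper_force: 59.1
```

Call:
jog_arm(
  targets=[
    [0,-0.15,-0.1,0,0,0],
    [0,-0.15,-0.2,0,0,0],
    [0,-0.15,-0.3,0,0,0],
    [0,-0.15,-0.4,0,0,0],
    [0,-0.15,-0.5,0,0,0],
    [0,-0.15,-0.5,0,0,0],
    [0,-0.15,-0.5,0,0,0],
  ],
)

```text
time_s: 8.98
position: [0.6315, -0.0397, 0.2199]
tool_rot: [[-0.04, 0.999, -0.002], [0.999, 0.04, 0.0], [0.001, -0.002, -1.0]]
ft_force: [-4.0, 2.1, -9.0]
grip_width: 0.0224
gripper_force: 59.2
```

```bash
python3 - <<'E'
from h import *
s=env.observe(); print(s["position"],s["ft_force"],s["wrist_torque"])
im=env.get_image("scene"); cv2.imwrite("pics/s2.png",cv2.resize(im["frame"][120:270,190:390,::-1],(800,600)))
E
```

```text
[ 0.63151673 -0.03969665  0.21988751] [-4.03023913  2.05495074 -9.03380392] [0.2266997  0.82904394 0.07342487]
```

View pics/s2.png

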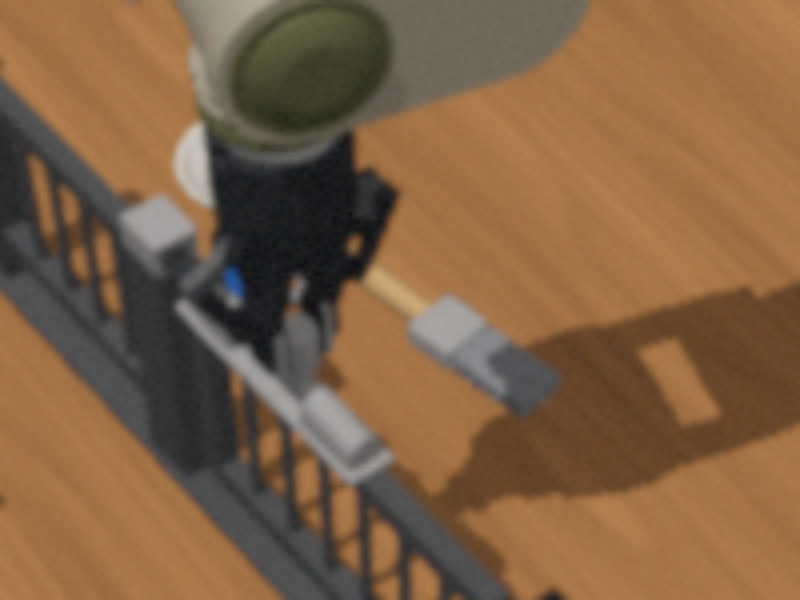

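Call:
jog_arm(
  targets=[
    [-0.3,0,0,0,0,0],
    [-0.6,0,0,0,0,0],
    [-0.8,0,0,0,0,0],
    [-0.9,0,0,0,0,0],
    [-0.9,0,0,0,0,0],
  ],
)

```text
time_s: 9.45
position: [0.6321, -0.049, 0.2206]
tool_rot: [[-0.04, 0.999, -0.001], [0.999, 0.04, -0.0], [-0.0, -0.001, -1.0]]
ft_force: [-5.3, 1.0, -9.6]
grip_width: 0.0229
gripper_force: 59.2
```

Call:
jog_arm(
  targets=[
    [-0.1,0,0,0,0,0],
    [-0.2,0,0,0,0,0],
    [-0.3,0,0,0,0,0],
    [-0.4,0,0,0,0,0],
    [-0.4,0,0,0,0,0],
  ],
)

```text
time_s: 9.87
position: [0.6321, -0.0499, 0.2209]
tool_rot: [[-0.042, 0.999, -0.001], [0.999, 0.042, 0.005], [0.005, -0.0, -1.0]]
ft_force: [-5.5, 12.7, -7.1]
grip_width: 0.0227
gripper_force: 59.4
```

Call:
jog_arm(
  targets=[
    [-0.1,0,0,0,0,0],
    [-0.2,0,0,0,0,0],
    [-0.2,0,0,0,0,0],
  ],
)

```text
time_s: 10.12
position: [0.6321, -0.0501, 0.221]
tool_rot: [[-0.044, 0.999, -0.001], [0.999, 0.044, 0.008], [0.008, -0.0, -1.0]]
ft_force: [-6.3, 21.7, -6.6]
grip_width: 0.0223
gripper_force: 59.6
```

Call:
jog_arm(
  targets=[
    [0.4,0,0,0,0,0],
    [0.7,0,0,0,0,0],
    [0.7,0,-0.1,0,0,0],
    [0.7,0,-0.15,0,0,0],
    [0.7,0,-0.15,0,0,0],
  ],
)

```text
time_s: 10.53
position: [0.6322, -0.0481, 0.2224]
tool_rot: [[-0.04, 0.999, 0.0], [0.999, 0.04, -0.0], [-0.0, 0.0, -1.0]]
ft_force: [-4.3, -0.7, -8.0]
grip_width: 0.0226
gripper_force: 59.5
```

```bash
python3 - <<'E'
from h import *
W0=np.load("scene0.npy"); Z=[]
for i in range(4):
    im=env.get_image("scene"); Z.append(cloud(im))
W=np.nanmean(Z,0)
def prof(W,n):
    x,y,z=W[...,0],W[...,1],W[...,2]
    for nm,m in n(x,y,z).items(): print(nm,m.sum(),np.percentile(z[m],[50,80,95]).round(4))
# gate top rail near hinge end: plan-line strips along the gate, measured by distance from hinge
H=np.array([.6225,.149])
def f(a):
    g=np.array([-np.sin(np.radians(a)),-np.cos(np.radians(a))]); n=np.array([g[1],-g[0]])
    def q(x,y,z):
        s=(x-H[0])*g[0]+(y-H[1])*g[1]; t=abs((x-H[0])*n[0]+(y-H[1])*n[1])
        return {"rail":(s>.03)&(s<.08)&(t<.012)&(z>.16)&(z<.21),"barrel":(s>.125)&(s<.155)&(t<.012)&(z>.19)&(z<.225)}
    return q
prof(W0,f(16.1)); prof(W,f(-2.3))
x,y,z=W0[...,0],W0[...,1],W0[...,2]
m=np.hypot(x-.565,y+.05)<.008; m&=z>.23; print("knobtop0",m.sum(),np.percentile(z[m],[25,50,75]))
for Q in(W0,W):
    m=(abs(Q[...,0]-.635)<.009)&(abs(Q[...,1]+.181)<.012)&(Q[...,2]>.2)&(Q[...,2]<.225); print("keeper top",m.sum(),np.percentile(Q[m][:,2],[25,50,75]))
E
```

```text
rail 166 [0.1773 0.1793 0.181 ]
barrel 105 [0.1984 0.2013 0.2031]
rail 205 [0.1807 0.182  0.1829]
barrel 126 [0.2015 0.2045 0.2062]
knobtop0 24 [0.23955216 0.24014955 0.24174884]
keeper top 54 [0.21051479 0.21147756 0.21311506]
keeper top 56 [0.21086972 0.21166539 0.21232621]
```

Call:
jog_arm(
  targets=[
    [0,0,-0.1,0,0,0],
    [0,0,-0.2,0,0,0],
    [0,0,-0.3,0,0,0],
    [0,0,-0.3,0,0,0],
    [0,0,-0.3,0,0,0],
  ],
)

```text
time_s: 11.15
position: [0.6322, -0.048, 0.2255]
tool_rot: [[-0.04, 0.999, 0.0], [0.999, 0.04, -0.0], [-0.0, 0.0, -1.0]]
ft_force: [-4.4, -1.0, -7.2]
grip_width: 0.0224
gripper_force: 59.5
```

```bash
cat > z.py <<'E'
from h import *
H=np.array([.6225,.149])
W=np.nanmean([cloud(env.get_image("scene")) for i in range(4)],0)
g=np.array([np.sin(np.radians(2.3)),-np.cos(np.radians(2.3))]); n=np.array([g[1],-g[0]])
x,y,z=W[...,0],W[...,1],W[...,2]
s=(x-H[0])*g[0]+(y-H[1])*g[1]; t=abs((x-H[0])*n[0]+(y-H[1])*n[1])
for m in((s>.03)&(s<.08)&(t<.012)&(z>.16)&(z<.21),(s>.125)&(s<.155)&(t<.012)&(z>.19)&(z<.225)): print(m.sum(),np.percentile(z[m],[50,80,95]).round(4))
E
python3 z.py
```

```text
207 [0.1839 0.185  0.1859]
141 [0.2037 0.2073 0.2084]
```

Call:
jog_arm(
  targets=[
    [0,0,-0.07,0,0,0],
    [0,0,-0.07,0,0,0],
    [-0.15,0,-0.07,0,0,0],
    [-0.3,0,-0.07,0,0,0],
    [-0.4,0,-0.07,0,0,0],
    [-0.5,0,-0.07,0,0,0],
    [-0.5,0,-0.07,0,0,0],
  ],
)

```text
time_s: 11.93
position: [0.6324, -0.0526, 0.2261]
tool_rot: [[-0.04, 0.999, 0.0], [0.999, 0.04, 0.001], [0.001, 0.0, -1.0]]
ft_force: [-4.7, 1.0, -9.5]
grip_width: 0.0228
gripper_force: 59.5
```

Call:
jog_arm(
  targets=[
    [-0.2,0,0,0,0,0],
    [-0.4,0,0,0,0,0],
    [-0.6,0,0,0,0,0],
    [-0.6,0,0,0,0,0],
  ],
)

```text
time_s: 12.27
position: [0.6326, -0.0587, 0.2261]
tool_rot: [[-0.04, 0.999, 0.0], [0.999, 0.04, 0.001], [0.001, 0.0, -1.0]]
ft_force: [-5.5, 0.6, -8.4]
grip_width: 0.0227
gripper_force: 59.5
```

Call:
jog_arm(
  targets=[
    [-0.2,0,0,0,0,0],
    [-0.4,0,0,0,0,0],
    [-0.6,0,0,0,0,0],
    [-0.8,0,0,0,0,0],
    [-0.8,0,0,0,0,0],
  ],
)

```text
time_s: 12.68
position: [0.633, -0.0668, 0.2262]
tool_rot: [[-0.04, 0.999, 0.0], [0.999, 0.04, 0.0], [0.0, 0.0, -1.0]]
ft_force: [-5.4, 0.6, -9.1]
grip_width: 0.0229
gripper_force: 59.5
```

Call:
jog_arm(
  targets=[
    [-0.2,0,0,0,0,0],
    [-0.4,0,0,0,0,0],
    [-0.6,0,0,0,0,0],
    [-0.8,0,0,0,0,0],
    [-1.0,0,0,0,0,0],
    [-1.2,0,0,0,0,0],
    [-1.3,0,0,0,0,0],
    [-1.3,0,0,0,0,0],
  ],
)

```text
time_s: 13.35
position: [0.6335, -0.0797, 0.2262]
tool_rot: [[-0.04, 0.999, 0.0], [0.999, 0.04, 0.0], [0.0, 0.0, -1.0]]
ft_force: [-5.3, 1.6, -9.6]
grip_width: 0.0228
gripper_force: 59.5
```

Call:
jog_arm(
  targets=[
    [-0.15,0,0,0,0,0],
    [-0.3,0,0,0,0,0],
    [-0.45,0,0,0,0,0],
    [-0.45,0,0,0,0,0],
  ],
)

```text
time_s: 13.68
position: [0.6337, -0.0842, 0.2262]
tool_rot: [[-0.04, 0.999, 0.0], [0.999, 0.04, 0.0], [0.0, 0.0, -1.0]]
ft_force: [-4.7, 1.4, -8.6]
grip_width: 0.0227
gripper_force: 59.5
```

Call:
jog_arm(
  targets=[
    [-0.1,0,0,0,0,0],
    [-0.2,0,0,0,0,0],
    [-0.3,0,0,0,0,0],
    [-0.3,0,0,0,0,0],
  ],
)

```text
time_s: 14.02
position: [0.6338, -0.0861, 0.226]
tool_rot: [[-0.041, 0.999, -0.0], [0.999, 0.041, 0.002], [0.002, -0.0, -1.0]]
ft_force: [-4.6, 5.5, -8.5]
grip_width: 0.0222
gripper_force: 59.5
```

Call:
jog_arm(
  targets=[
    [-0.1,0,0,0,0,0],
    [-0.2,0,0,0,0,0],
    [-0.2,0,0,0,0,0],
  ],
)

```text
time_s: 14.27
position: [0.6338, -0.0872, 0.2259]
tool_rot: [[-0.042, 0.999, -0.0], [0.999, 0.042, 0.004], [0.004, -0.0, -1.0]]
ft_force: [-4.8, 9.5, -8.8]
grip_width: 0.0225
gripper_force: 59.5
```

Call:
jog_arm(
  targets=[
    [-0.1,0,0,0,0,0],
    [-0.2,0,0,0,0,0],
    [-0.3,0,0,0,0,0],
    [-0.3,0,0,0,0,0],
  ],
)

```text
time_s: 14.6
position: [0.6339, -0.0887, 0.2263]
tool_rot: [[-0.043, 0.999, -0.0], [0.999, 0.043, 0.006], [0.006, 0.0, -1.0]]
ft_force: [-5.6, 15.0, -7.3]
grip_width: 0.0224
gripper_force: 59.7
```

Call:
jog_arm(
  targets=[
    [0.1,-0.1,0.1,0,0,0],
    [0.2,-0.15,0.2,0,0,0],
    [0.2,-0.2,0.3,0,0,0],
    [0.2,-0.2,0.3,0,0,0],
  ],
)

```text
time_s: 14.93
position: [0.6331, -0.0878, 0.2254]
tool_rot: [[-0.042, 0.999, 0.006], [0.999, 0.042, 0.003], [0.003, 0.006, -1.0]]
ft_force: [-0.8, 12.5, 1.6]
grip_width: 0.0225
gripper_force: 60.6
```

Weight now rests on the bolt in the keeper; open.

Call:
jog_arm(
  targets=[
    [0,0,0,0,0,0],
    [0,0,0,0,0,0],
    [0,0,0,0,0,0],
    [0,0,0,0,0,0],
    [0,0,0,0,0,0],
    [0,0,0,0,0,0],
    [0,0,0,0,0,0],
    [0,0,0,0,0,0],
  ],
  hand=1,
)

```text
time_s: 15.6
position: [0.632, -0.0904, 0.223]
tool_rot: [[-0.04, 0.999, 0.0], [0.999, 0.04, -0.0], [-0.0, 0.0, -1.0]]
ft_force: [0.5, 0.0, 0.5]
grip_width: 0.0851
gripper_force: 0.0
```

Call:
jog_arm(
  targets=[
    [0,0,-1,0,0,0],
    [0,0,-2.5,0,0,0],
    [0,0,-5,0,0,0],
    [0,0,-8,0,0,0],
    [0,0,-10,0,0,0],
    [0,-4,-10,0,0,0],
    [0,-8,-10,0,0,0],
    [0,-12,-10,0,0,0],
  ],
)

```text
time_s: 16.27
position: [0.5107, -0.095, 0.3234]
tool_rot: [[-0.041, 0.999, 0.001], [0.999, 0.041, -0.001], [-0.001, 0.001, -1.0]]
ft_force: [0.1, -1.1, 0.9]
grip_width: 0.085
gripper_force: 0.0
```

Call:
jog_arm(
  targets=[
    [0,-4,0,0,0,0],
    [0,-8,0,0,0,0],
    [0,-12,0,0,0,0],
    [0,-14,0,0,0,0],
    [0,-14,0,0,0,0],
  ],
)

```text
time_s: 16.68
position: [0.3692, -0.1003, 0.3245]
tool_rot: [[-0.039, 0.999, 0.002], [0.999, 0.039, -0.002], [-0.002, 0.002, -1.0]]
ft_force: [0.4, -0.1, 2.3]
grip_width: 0.0852
gripper_force: 0.0
```

```bash
python3 - <<'E'
from h import *
for c in("scene","top"):
    im=env.get_image(c);W=cloud(im);x,y,z=np.moveaxis(W,-1,0)
    k=(abs(x-.633)<.03)&(abs(y+.085)<.04)&(z>.222)&(z<.26); print(c,k.sum(),np.percentile(W[k],[2,50,98],axis=0).round(4).tolist() if k.sum() else "")
    k=k&(z>np.percentile(z[k],50)); print(W[k].mean(0))
    if c=="scene": cv2.imwrite("pics/f.png",cv2.resize(im["frame"][120:270,190:390,::-1],(800,600)))
E
python3 z.py
```

```text
scene 133 [[0.6214, -0.0958, 0.2237], [0.6349, -0.0806, 0.2403], [0.6445, -0.0724, 0.2473]]
[ 0.63275624 -0.08457936  0.24376154]
top 158 [[0.6178, -0.0974, 0.2239], [0.6271, -0.0859, 0.2431], [0.6394, -0.0749, 0.2466]]
[ 0.62904583 -0.08652997  0.24450278]
203 [0.1804 0.1815 0.1824]
118 [0.2015 0.204  0.2053]
```

View pics/f.png

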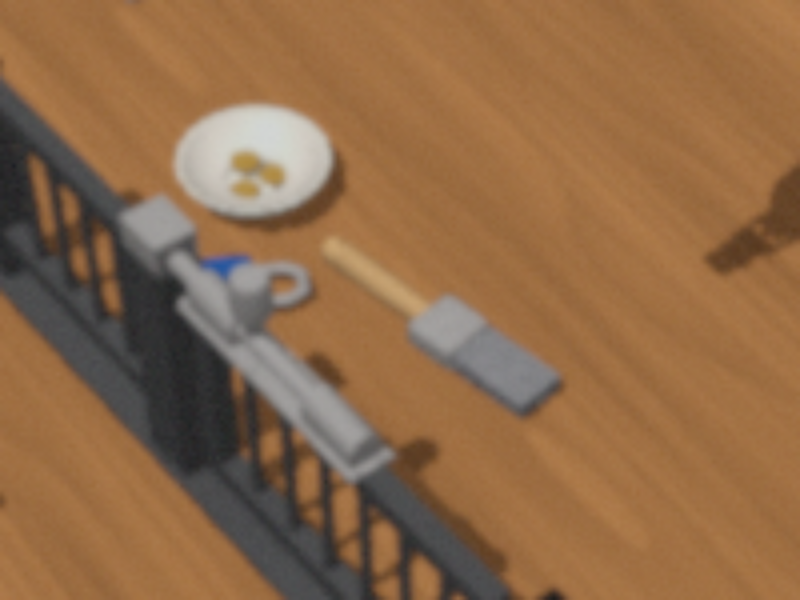

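```bash
python3 -c "
from h import *
print(env.close_job())"
```

```text
the job is handed in; nothing more can be done
None
```

The gate is swung shut and its bolt is on its stop in the keeper (my image measurement puts its travel at about 50 mm). I let go of the knob, the arm is clear, and the job is handed in; no verdict was shown.

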